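# Drive the worn flanged bush out of a blower's bearing bracket

## Task

Drive the worn bush out of the bolted-down bearing bracket. First set the steel catch tray lengthwise under the mouth of the bore, on the bush's flange side; then, with the drift that fits through the bore but not through the bush, push from the far side until the bush drops into the tray, and lay the drift back in its seat in the rack. Leave the other two drifts and everything else on the bench where they are.

Things in the scene. Friction and masses are not known exactly. Their poses are not given: they have to be found in the camera images.
- bracket: Cast aluminium bearing bracket, bolted down, immovable, yaw within 0.5 rad. Origin: middle of its dark steel base plate's underside (plate 160 x 36 x 12 mm); z up; y along the horizontal bore, +y = towards the bush's flange, the way it comes out. Hub: y -31 to +31 mm, diameter 55, axis at z = 65 mm; nipple on top to z = 103. Foot 116 x 32 mm to z = 24, bolts at x = +-46 to z = 34.
- bracket_mouth (a point): Centre of the bore (31.6 mm diameter, right through) at the hub's flange-side face: bracket frame (0, +31, 65) mm. The bush comes out here. The hub overhangs the base plate by 13 mm at both ends, with 39 mm free height below it, so a tray's end fits under.
- bracket_entry (a point): Centre of the bore at the far face of the hub (bracket frame 0, -31, 65 mm): here the drift goes in.
- bush: Bronze-coloured flanged bush, 60 mm long, 0.24 kg: sleeve 30 mm diameter, flange 40 mm diameter x 6 mm, 16 mm hole through. Origin mid-length on its axis, y along it, flange end at y = +30. Seated at the start: flange against the mouth's face, plain end 8 mm inside the far face. Held by friction: about 6 to 13 N for the first 33 mm, then easy; it drops out after about 54 mm.
- tray: Open rectangular sheet-steel catch tray, 64 mm wide (x) x 130 mm long (y) x 22 mm high (24 with the rolled rim), walls and floor 3 mm, 0.22 kg, loose. Origin: centre of the underside. Can be gripped from above across its 64 mm width. Starts right of the bracket, yaw varied by up to 0.9 rad.
- rack: Fixed rack at the left, yaw within 0.25 rad: base plate 150 (x) x 180 (y) x 4 mm, two folded strips 20 mm wide at x = +-60 mm with three 90-degree V seats at y = -58, 0, +58 mm (V bottom at z = 14, upper edges at z = 34 mm); open between the strips down to the plate. Drifts lie in the seats along the rack's x. Origin: centre of the underside.
- drift_thin: Thin grey metal drift: plain round rod, 12 mm diameter, 190 mm long; it slips through the bush's 16 mm hole. Origin at its middle, x axis along it.
- drift_mid: Medium grey metal drift: plain round rod, 24 mm diameter, 190 mm long, both ends alike, 0.23 kg; it goes through the bore and bears on the bush's end. Origin at its middle, x axis along it; seated in the rack, its axis is 31 mm above the worktop. Which of the three seats it lies in varies.
- drift_thick: Thick grey metal drift: plain round rod, 36 mm diameter, 190 mm long; too big for the bore. Origin at its middle, x axis along it; its axis is 39.5 mm up in a seat.
- spool: Bystander: grey solder spool lying flat, 47 mm diameter, 29 mm high, behind the place for the tray. Origin: centre of the underside.
- tin: Bystander: round green and yellow tin, 39 mm diameter, 28 mm high, in front of the place for the tray. Origin: centre of the underside.
- dropper: Bystander: small amber dropper bottle, 26 mm diameter, 67 mm high, behind the drift's side of the bracket. Origin: centre of the underside.
- spray: Bystander: clear spray bottle, 41 mm diameter, 116 mm high, at the back. Origin: centre of the underside.
- pen: Bystander: white marker with a blue cap, 75 mm long, 17 mm high, lying at the front edge along its y axis. Origin: centre of the underside.
- driver: Bystander: red-handled screwdriver, 126 mm long, 22 mm high, lying at the front edge along its y axis. Origin: under the middle.

How it is judged:
By the outcome, as a careful person would: the job done as asked, in the order asked, and still so for the second after the job is handed in, with the robot touching nothing.
It also fails if it takes over 64 s, if anything falls off the work surface, if the arm or the gripper's body presses on something with over 40 N, if the wrist force passes 120 N, or if a joint passes its speed limit or range.

## Robot

A 7-joint arm with a two-finger parallel gripper is mounted at the origin on a cart in front of the work surface, level with it; the furniture and walls round the work are solid. World frame = base frame: x ahead of the robot, y to its left, z up, the work surface at z = 0. Lengths are in m, angles in rad, forces in N, time in s.
With the tool pointing down it reaches from about 0.4 to 0.85 m from the base axis. Payload 4.4 kg.
Tool frame: the origin (TCP) lies at the centre of the arm's flange, where the gripper is bolted on; the fingertips stand 199 mm ahead of it and the grasp point (between the pads) lies 180 mm ahead of it; z points along the fingers, y is the line along which they close (so a half turn about z gives the same grasp; the last joint's range is limited). The gripper opens to 94 mm and grips with 3 to 60 N. Pads are 16 mm wide; open, the fingers measure 119 mm over their backs; the gripper's body (75 mm by 177 mm) begins 78 mm behind the grasp point.
Start: joints at [-1.275, 0.628, 0.038, 1.517, -0.027, 0.996, -0.02], TCP at [0.23, 0.608, 0.405] pointing down, gripper open.
Joint ranges: [-3.06, 3.06], [-0.37, 2.12], [-1.25, 1.32], [0.18, 2.47], [-1.1, 4.24], [0.23, 1.98], [-2.94, 2.94]. Speed limits (rad/s): [2.57, 2.57, 3.14, 3.14, 3.14, 3.14, 3.14].

## Interface

Orientations are given as a unit quaternion [w, x, y, z].
In Python, from plant import robot gives the robot as it stands.
- The arm moves only by the shell command python3 -m jog 'ROWS'. ROWS is JSON, a list of rows, each a list of 3 entries, a list of its own where there are three numbers: the shift along the tool's x, y, z in mm, then the turn, a rotation vector about the tool's x, y, z in degrees, then the closure in counts, from 0 (fully open) to 255 (shut). In form: [[[x, y, z], [rx, ry, rz], gripper], ...]. A call has exactly 8 rows; each row is the pose to reach, as a shift and turn from the pose commanded when the call began, along the tool's axes at that moment; what a row does not reach only later rows make up. A row lasts 1/12 s, in which the tool goes at most 41.7 mm and 7.16 degrees, less where a joint would pass 70% of its speed; a pose out of reach is approached as far as the arm can. A call with a gripper value outside its range is refused whole. The fingers move at their own pace and stop on an object; the grip force is fixed at half the most. Time passes only in rows, so rows that repeat a pose let the fingers close, or fill a call up. It gives the time, the measured TCP pose, the force, the opening and the grip force at its end, in the units of the state.
- robot.get_state(): the state, without advancing time (a new reading comes with each control period).
- robot.snapshot(name): name is "scene" or "top" or "wrist"; returns a dict with "img" (420x560x3 uint8, blue, green, red), "fx", "fy", "cx", "cy" (pixels), "rvec" (rotation vector, rad) and "tvec" (3), from world to camera coordinates, as OpenCV has them. Camera axes: x right, y down, z forward; pixel columns grow to the right and rows downward; lengths in m; the calibration is good to about 2 mm. A picture is of the moment at which its call begins. There is no depth.
- robot.job_done(): hands the job in; it is judged then, once.
Trained networks look in the newest picture that a camera, given by its name, has taken for a name from the list of things; names that differ only in an ending like _2 or _b are one class to them, and where a whole thing is asked for, a point or a joint stands for the part that bears it (a point fixed in the world has none). Each returns a list of dicts, best first, with "confidence" (0 to 1); they miss things now and then, are a little off and sometimes report something else, mostly with a low value. They report only what shows in the picture. A call takes as long as a camera call.
- robot.trace(camera, name): "pixels" (420x560 bool, what is visible of it) and "point" ([row, column] in pixels, amid what is visible of it).
- robot.pinpoint(camera, name): "point" ([row, column] in pixels: a listed point, or the origin of a listed thing).
The state is a dict: "time": time; "q": joint angles; "dq": joint speeds; "effort": joint torques, N m; "position": TCP position; "tcp_rot": TCP orientation; "contact_force": force on the tool from outside, world axes, zero at the start; "torque": the same for the moment, N m; "finger_gap": opening from 0.0 (shut) to 1.0 (fully open); "finger_force": force on a finger pad.
Only numpy, scipy, OpenCV 4.12 (cv2) and the standard library are available. Lean on these libraries where they do the work, as an engineer would, in place of code of your own. Each camera call takes 0.05 s, during which the arm holds its last target. There are 200 camera calls.

## Working session

There is one attempt and no reset: what is moved stays moved. The work goes in short steps, Python scripts to look and compute and a shell command to move; the robot and the scene stay as the last step left them, time stands still between calls to the robot, and variables do not carry over. Pictures are saved under pics/ and viewed, at most 12 in all, crops included, and the job is handed in when it is done.

```bash
mkdir -p pics; ls; cat > h.py <<'E'
import numpy as np, cv2, json
from scipy.spatial.transform import Rotation as R
from plant import robot
def cam(s):
    Rm=cv2.Rodrigues(np.array(s["rvec"],float))[0]; t=np.array(s["tvec"],float).ravel()
    return Rm,t
def onplane(s,pt,z):
    Rm,t=cam(s); d=Rm.T@np.array([(pt[1]-s["cx"])/s["fx"],(pt[0]-s["cy"])/s["fy"],1.]); c=-Rm.T@t
    return c+d*(z-c[2])/d[2]
def proj(s,P):
    Rm,t=cam(s); p=(Rm@np.atleast_2d(P).T).T+t
    return np.c_[s["fy"]*p[:,1]/p[:,2]+s["cy"], s["fx"]*p[:,0]/p[:,2]+s["cx"]]
def snap(n,save=None):
    s=robot.snapshot(n)
    if save: cv2.imwrite("pics/"+save+".png",s["img"])
    return s
def rq(q): return R.from_quat([q[1],q[2],q[3],q[0]])
def best(l): return l[0] if l else None
E
python3 - <<'E'
from h import *
np.set_printoptions(precision=4,suppress=True)
st=robot.get_state(); print(st["time"],st["position"],st["tcp_rot"],st["finger_gap"])
Z=dict(bracket=0,bracket_mouth=.065,bracket_entry=.065,bush=.065,tray=0,rack=0,drift_thin=.0225,drift_mid=.031,drift_thick=.0395,spool=0,tin=0,dropper=0,spray=0,pen=0,driver=0)
for c in ("top","scene"):
    s=snap(c,c+"0"); print(c,"camera at",-cam(s)[0].T@cam(s)[1])
    for n,z in Z.items():
        r=robot.pinpoint(c,n)
        for b in r[:2]:
            print(n,round(b["confidence"],2),np.round(b["point"],1),onplane(s,b["point"],z)[:2])
E
```

```text
pics
0.0 [0.23   0.6077 0.4038] [-0.0001  0.1799  0.9837 -0.0009] 1.0014795985556868
top camera at [0.3941 0.1621 1.3349]
bracket 0.68 [221.1 309.3] [0.5143 0.0756]
bracket 0.52 [235.1 376.2] [ 0.4731 -0.1007]
bracket_mouth 0.74 [223.3 301.3] [0.5033 0.1002]
bracket_entry 0.66 [210.1 320. ] [0.5359 0.0518]
bracket_entry 0.31 [277.1 314.8] [0.3677 0.0703]
bush 0.6 [219.1 310.7] [0.5135 0.0761]
tray 0.9 [236.  375.5] [ 0.4707 -0.0987]
rack 0.84 [223.4 193.2] [0.5152 0.3847]
rack 0.64 [279.4 259.2] [0.3636 0.2117]
drift_thin 0.69 [226.8 197.5] [0.5039 0.3697]
drift_mid 0.63 [221.3 172.6] [0.519  0.4331]
drift_thick 0.91 [227.6 216.7] [0.4993 0.3175]
spool 0.67 [226.1 190.9] [0.5081 0.3908]
spool 0.49 [202.2 277.8] [0.5669 0.1583]
tin 0.43 [264.5 307.7] [0.3997 0.0832]
tin 0.24 [278.5 260.5] [0.3659 0.2083]
dropper 0.72 [220.7 302.5] [0.5158 0.0936]
dropper 0.58 [261.1 306.2] [0.4087 0.0869]
spray 0.49 [139.1 277.8] [0.7396 0.1544]
pen 0.62 [277.1 316.3] [0.3663 0.0616]
driver 0.62 [277.9 258.9] [0.3676 0.2124]
scene camera at [ 0.0824 -0.3515  0.531 ]
bracket 0.74 [277.4 304.4] [0.5147 
[... 257 characters left out ...]
.9] [0.5149 0.3854]
drift_thin 0.52 [212.1 218.7] [0.5056 0.3643]
drift_thin 0.3 [252.9 318.6] [0.5735 0.0847]
drift_mid 0.75 [197.3 206.3] [0.5151 0.4355]
drift_thick 0.66 [213.8 224.1] [0.4969 0.3253]
drift_thick 0.32 [273.5 207.6] [0.3507 0.1666]
spool 0.45 [243.1 294.3] [0.5796 0.1665]
spool 0.39 [278.7 305.2] [0.5132 0.0628]
tin 0.98 [299.4 257.2] [0.4032 0.0816]
tin 0.67 [243.7 285.8] [0.5634 0.1777]
dropper 0.79 [245.7 342.8] [0.6559 0.0859]
dropper 0.17 [253.1 318.8] [0.5951 0.1032]
spray 0.95 [217.  343.5] [0.7501 0.165 ]
spray 0.44 [244.3 294.9] [0.5775 0.1622]
pen 0.58 [316.7 243.2] [0.357  0.0642]
driver 0.89 [272.7 205.4] [0.3702 0.2135]
driver 0.48 [278.7 304.1] [0.5115 0.0643]
```

View pics/top0.png

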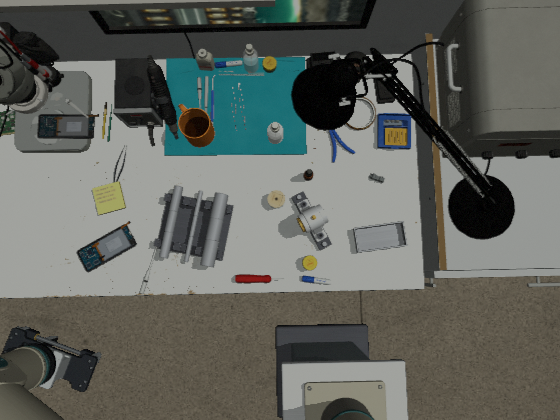

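View pics/scene0.png

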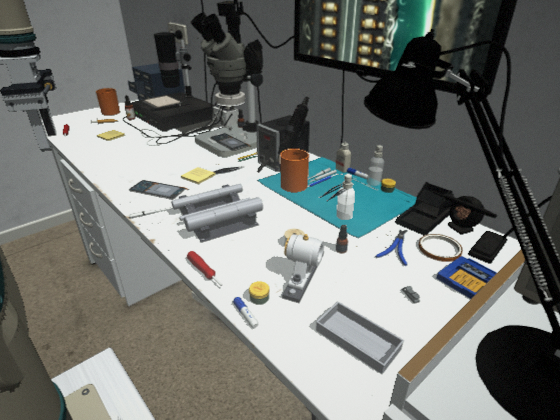

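```bash
cat >> h.py <<'E'
np.set_printoptions(precision=4,suppress=True)
def rect(s,mask,z):
    ys,xs=np.nonzero(mask); P=np.array([onplane(s,(a,b),z)[:2] for a,b in zip(ys,xs)],np.float32)
    (c,sz,_)=r=cv2.minAreaRect(P*1000); b=cv2.boxPoints(r)
    e=[b[1]-b[0],b[2]-b[1]]; e=max(e,key=np.linalg.norm)
    a=np.degrees(np.arctan2(e[1],e[0])); return np.array(c)/1000,sorted(sz),(a+90)%180-90  # heading of long side, deg
def tri(s1,p1,s2,p2):
    def Pm(s): Rm,t=cam(s); return np.array([[s["fx"],0,s["cx"]],[0,s["fy"],s["cy"]],[0,0,1]])@np.c_[Rm,t]
    X=cv2.triangulatePoints(Pm(s1),Pm(s2),np.array(p1[::-1],float),np.array(p2[::-1],float)); return (X[:3]/X[3]).ravel()
E
python3 - <<'E'
from h import *
s=snap("top"); s2=snap("scene")
print("lamp head",tri(s,(97,323),s2,(100,403)), "lamp mid-arm",tri(s,(195,485),s2,(270,530)))
for n,z in (("tray",.022),("drift_mid",.033),("drift_thin",.023),("drift_thick",.04),("rack",.01)):
    for b in robot.trace("top",n)[:1]: print(n,b["confidence"],*rect(s,b["pixels"],z))
w=snap("wrist","w0"); print("wristcam",-cam(w)[0].T@cam(w)[1], cam(w)[0])
print(rq(robot.get_state()["tcp_rot"]).as_matrix())
for n in ("drift_mid","rack","drift_thin","drift_thick"):
    print(n,[(round(b["confidence"],2),np.round(b["point"])) for b in robot.pinpoint("wrist",n)[:2]])
E
```

```text
lamp head [0.7469 0.0567 0.3203] lamp mid-arm [ 0.5383 -0.2902  0.2375]
tray 0.7 [ 0.4678 -0.104 ] [67.77197265625, 136.63790893554688] -84.16175
drift_mid 0.94 [0.5191 0.4385] [26.663663864135742, 190.96043395996094] -12.03064
drift_thin 0.56 [0.5081 0.3817] [12.719457626342773, 184.4119873046875] -12.297356
drift_thick 0.67 [0.4962 0.3243] [39.590110778808594, 194.06060791015625] -11.658615
rack 0.73 [0.5073 0.3834] [148.40235900878906, 185.55859375] 77.67755
wristcam [0.1602 0.634  0.3858] [[ 0.3546  0.935  -0.    ]
 [ 0.9035 -0.3427  0.2573]
 [ 0.2406 -0.0913 -0.9663]]
[[-0.9353  0.3539 -0.    ]
 [ 0.3539  0.9353  0.0001]
 [ 0.0001  0.0001 -1.    ]]
drift_mid []
rack []
drift_thin []
drift_thick []
```

```bash
cat >> h.py <<'E'
def go(xyz,head):
    "shift (mm, tool axes) and turn about tool z to grasp-point xyz with tool y heading head (deg), tool straight down"
    st=robot.get_state(); r=rq(st["tcp_rot"]); M=r.as_matrix()
    tgt=np.array(xyz)+[0,0,.18]; h=np.radians(head); y=np.array([np.cos(h),np.sin(h),0]); z=np.array([0,0,-1.])
    best=None
    for sg in (1,-1):
        T=np.c_[np.cross(sg*y,z),sg*y,z]; v=np.degrees((r.inv()*R.from_matrix(T)).as_rotvec())
        if best is None or np.linalg.norm(v)<np.linalg.norm(best): best=v
    sh=1000*M.T@(tgt-st["position"])
    print("shift",np.round(sh,1),"turn",np.round(best,1),"dist",round(np.linalg.norm(sh)))
E
python3 -m jog '[[[-305,-128,0],[0,0,-8.7],0],[[-305,-128,0],[0,0,-8.7],0],[[-305,-128,0],[0,0,-8.7],0],[[-305,-128,0],[0,0,-8.7],0],[[-305,-128,0],[0,0,-8.7],0],[[-305,-128,0],[0,0,-8.7],0],[[-305,-128,0],[0,0,-8.7],0],[[-305,-128,0],[0,0,-8.7],0]]'
cat > look.py <<'E'
from h import *; import sys
s=snap("wrist",sys.argv[1])
for a in sys.argv[2:]:
    n,z=a.split(":"); z=float(z)
    for b in robot.pinpoint("wrist",n)[:1]: print("pin",n,round(b["confidence"],2),np.round(b["point"],1),onplane(s,b["point"],z))
    if n.split("_")[-1] in("mouth","entry"): continue
    for b in robot.trace("wrist",n)[:1]: print("trace",n,round(b["confidence"],2),np.round(b["point"],1),*rect(s,b["pixels"],z))
E
python3 look.py w1 drift_mid:.031 drift_thin:.0225 drift_thick:.0395 rack:0
python3 -c "
from h import *; print(robot.get_state()['q'],robot.get_state()['position']); go((.468,-.104,.2),5.8)"
```

```text
time: 2.87
position: [0.4716, 0.3782, 0.4049]
tcp_rot: [0.0, 0.105, 0.994, 0.0]
contact_force: [0.5, 0.4, -0.1]
finger_gap: 0.999
finger_force: 0.0
trace drift_mid 0.75 [215.3 346.2] [0.5238 0.437 ] [25.216754913330078, 196.7257843017578] -12.421272
pin drift_thin 0.82 [224.4 288.1] [0.5128 0.3791 0.0225]
trace drift_thin 0.59 [218.3 289.2] [0.5093 0.3804] [14.14168930053711, 193.4386749267578] -12.019196
pin drift_thick 0.83 [224.3 233.4] [0.4955 0.3249 0.0395]
trace drift_thick 0.78 [218.3 230.1] [0.5009 0.3226] [36.38811492919922, 200.67483520507812] -12.101219
pin rack 0.6 [214.3 292.3] [0.5091 0.3854 0.    ]
trace rack 0.79 [213.6 297.6] [0.5143 0.3796] [163.60682678222656, 197.41407775878906] 77.68094
[-0.7275  0.5611 -0.0035  1.6503  0.0012  0.9303  0.6327] [0.4687 0.3818 0.4046]
shift [ -99.1 -475.6   24.4] turn [-0.  -0.1 72.3] dist 486
```

```bash
python3 -m jog '[[[-66,-317,10],[0,0,48],0],[[-66,-317,10],[0,0,48],0],[[-66,-317,10],[0,0,48],0],[[-66,-317,10],[0,0,48],0],[[-66,-317,10],[0,0,48],0],[[-66,-317,10],[0,0,48],0],[[-66,-317,10],[0,0,48],0],[[-66,-317,10],[0,0,48],0]]'
python3 -c "
from h import *; go((.45,-.104,.15),5.8)"
```

```text
time: 3.98
position: [0.4678, 0.0544, 0.3949]
tcp_rot: [0.0, 0.502, 0.865, -0.0]
contact_force: [0.4, -0.5, 0.2]
finger_gap: 0.997
finger_force: 0.0
shift [-128.6  -94.1   65. ] turn [ 0.  0. 24.] dist 172
```

```bash
python3 -m jog '[[[-138,-78,60],[0,0,24],0],[[-138,-78,60],[0,0,24],0],[[-138,-78,60],[0,0,24],0],[[-138,-78,60],[0,0,24],0],[[-138,-78,60],[0,0,24],0],[[-138,-78,60],[0,0,24],0],[[-138,-78,60],[0,0,24],0],[[-138,-78,60],[0,0,24],0]]'
python3 look.py w2 tray:.024 bracket_mouth:.065 bracket:0
python3 -c "
from h import *; go((.468,-.104,.012),5.8)"
```

```text
time: 4.65
position: [0.4703, -0.1, 0.335]
tcp_rot: [-0.0, 0.668, 0.744, 0.001]
contact_force: [-0.4, 0.9, 0.4]
finger_gap: 0.998
finger_force: 0.0
pin tray 0.79 [207.8 279.1] [ 0.4708 -0.1024  0.024 ]
trace tray 0.84 [208.  278.8] [ 0.4694 -0.1065] [66.82347106933594, 132.9692840576172] -83.85428
trace bracket 0.77 [ 17.1 321.5] [0.5074 0.0617] [40.044456481933594, 137.53347778320312] 20.774696
shift [ -2.6  -2.4 142.9] turn [ 0.  -0.   0.3] dist 143
```

View pics/w2.png

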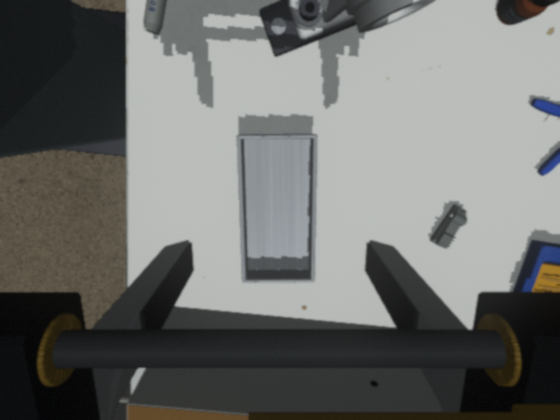

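```bash
python3 -m jog '[[[4,0,35],[0,0,0],0],[[4,0,70],[0,0,0],0],[[4,0,100],[0,0,0],0],[[4,0,120],[0,0,0],0],[[4,0,128],[0,0,0],0],[[4,0,132],[0,0,0],0],[[4,0,132],[0,0,0],100],[[4,0,132],[0,0,0],255]]'
python3 -m jog '[[[0,0,0],[0,0,0],255],[[0,0,0],[0,0,0],255],[[0,0,0],[0,0,0],255],[[0,0,0],[0,0,0],255],[[0,0,0],[0,0,0],255],[[0,0,-10],[0,0,0],255],[[0,0,-30],[0,0,0],255],[[0,0,-50],[0,0,0],255]]'
```

```text
time: 5.62
position: [0.4699, -0.0982, 0.2035]
tcp_rot: [0.001, 0.669, 0.743, 0.0]
contact_force: [-0.2, 1.1, 0.1]
finger_gap: 0.894
finger_force: 0.0
time: 6.28
position: [0.469, -0.098, 0.2533]
tcp_rot: [-0.001, 0.669, 0.743, -0.0]
contact_force: [0.6, -0.4, -1.7]
finger_gap: 0.68
finger_force: 30.0
```

```bash
python3 -c "
from h import *; go((.50,-.045,.2),20)"
```

```text
shift [  49.6   36.1 -126.7] turn [ -0.1  -0.  -14. ] dist 141
```

```bash
python3 -m jog '[[[0,0,-40],[0,0,0],255],[[20,10,-80],[0,0,-4],255],[[40,25,-110],[0,0,-9],255],[[50,36,-127],[0,0,-14],255],[[50,36,-127],[0,0,-14],255],[[50,36,-127],[0,0,-14],255],[[50,36,-127],[0,0,-14],255],[[50,36,-127],[0,0,-14],255]]'
python3 look.py w3 bracket_mouth:.065 bracket_entry:.065 bracket:0 bush:.065 tray:.2 spool:0 tin:0
python3 - <<'E'
from h import *
s=snap("top")
for n in("bracket_mouth","bracket_entry"):
    for b in robot.pinpoint("top",n)[:1]: print(n,b["confidence"],onplane(s,b["point"],.065))
for b in robot.trace("wrist","bracket")[:1]:
    s=robot.snapshot("wrist")["img"]; 
E
```

```text
time: 6.95
position: [0.4986, -0.0457, 0.3782]
tcp_rot: [-0.002, 0.575, 0.818, -0.001]
contact_force: [-0.4, -0.7, -2.6]
finger_gap: 0.681
finger_force: 30.0
pin bracket_mouth 0.7 [ 34.9 353.1] [0.5055 0.0983 0.065 ]
pin bracket_entry 0.76 [121.4 354. ] [0.531  0.0395 0.065 ]
pin bracket 0.86 [ 84.4 341.9] [0.5195 0.0709 0.    ]
trace bracket 0.56 [ 76.9 349.3] [0.5154 0.0777] [83.63536834716797, 165.43667602539062] 29.013618
pin bush 0.73 [ 35.2 348.7] [0.5024 0.097  0.065 ]
trace bush 0.73 [ 24.2 348.8] [0.4997 0.1052] [6.996778964996338, 39.68331527709961] 29.494217
pin tray 0.95 [266.3 281.9] [ 0.4981 -0.0428  0.2   ]
trace tray 0.55 [246.2 277.5] [ 0.4995 -0.0522] [65.09757232666016, 131.23670959472656] -69.86686
pin spool 0.56 [  9.1 438.1] [0.5774 0.1608 0.    ]
trace spool 0.98 [ 14.3 439.6] [0.5844 0.1572] [26.56230926513672, 59.88500213623047] 19.698738
pin tin 0.71 [ 30.4 231.5] [0.405  0.0802 0.    ]
trace tin 0.64 [ 24.5 228.4] [0.402  0.0831] [41.71315002441406, 42.94453811645508] -70.30124
bracket_mouth 0.91 [0.5074 0.1001 0.065 ]
bracket_entry 0.83 [0.5304 0.0444 0.065 ]
```

View pics/w3.png

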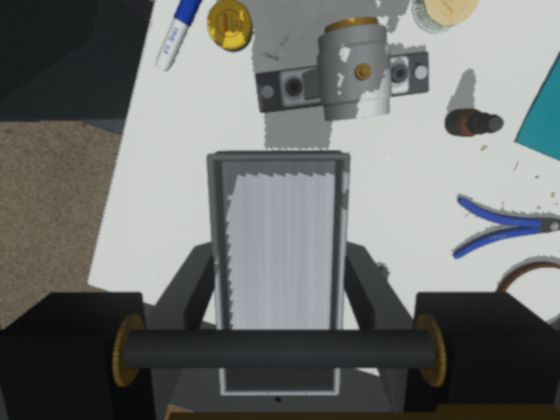

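```bash
python3 - <<'E'
from h import *
s=snap("wrist")
P=lambda c,r,z: onplane(s,(r,c),z)[:2]
b1,b2=P(294,87,.03),P(400,72,.03); d=b2-b1; print("bolts",b1,b2,"mid",(b1+b2)/2,np.linalg.norm(d),np.degrees(np.arctan2(d[1],d[0])))
C=[P(257,73,.012),P(264,111,.012),P(429,90,.012),P(426,53,.012)]
print("plate",C,np.mean(C,0)); L=(C[0]+C[1])/2; Rr=(C[2]+C[3])/2; d=Rr-L; print(np.linalg.norm(d),np.degrees(np.arctan2(d[1],d[0])))
n=P(363,71,.103); print("nipple",n)
E
```

```text
bolts [0.4791 0.052 ] [0.5623 0.0954] mid [0.5207 0.0737] 0.09381964062791022 27.58829743852742
plate [array([0.4429, 0.0533]), array([0.4602, 0.0234]), array([0.5994, 0.0941]), array([0.5825, 0.1222])] [0.5212 0.0733]
0.15593034955436938 26.59400471241173
nipple [0.5188 0.0718]
```

```bash
python3 -c "
from h import *; go((.4659,.1793,.19),27.3)"
```

```text
shift [222.1  44.4   9.7] turn [-0.  -0.  -7.3] dist 227
```

```bash
python3 -m jog '[[[35,7,0],[0,0,-2],255],[[75,15,0],[0,0,-4],255],[[115,23,0],[0,0,-6],255],[[155,31,0],[0,0,-7],255],[[190,38,0],[0,0,-7.3],255],[[215,43,5],[0,0,-7.3],255],[[222,44,10],[0,0,-7.3],255],[[222,44,10],[0,0,-7.3],255]]'
python3 -c "
from h import *; go((.4659,.1793,.0275),27.3)"
```

```text
time: 8.57
position: [0.4646, 0.1816, 0.3688]
tcp_rot: [-0.001, 0.518, 0.855, -0.0]
contact_force: [-0.6, 0.3, -2.2]
finger_gap: 0.676
finger_force: 30.0
shift [ -2.8   0.3 161.3] turn [-0.1 -0.1  0.3] dist 161
```

```bash
python3 -m jog '[[[-1,0,40],[0,0,0.3],255],[[-2,0,80],[0,0,0.3],255],[[-3,0,120],[0,0,0.3],255],[[-3,0,145],[0,0,0.3],255],[[-3,0,158],[0,0,0.3],255],[[-3,0,161],[0,0,0.3],255],[[-3,0,161],[0,0,0.3],255],[[-3,0,161],[0,0,0.3],255]]'
python3 - <<'E'
from h import *
o=np.array([.5205,.0735]);a=np.radians(27.3);ux=np.array([np.cos(a),np.sin(a)]);uy=np.array([-np.sin(a),np.cos(a)])
st=robot.get_state(); p=st["position"][:2]-o; print("grasp in bracket",p@ux,p@uy,st["position"][2])
s=snap("top"); 
for b in robot.trace("top","tray")[:1]:
    c,sz,h=rect(s,b["pixels"],.026); print(b["confidence"],c,sz,h,(c-o)@ux,(c-o)@uy)
s=snap("wrist","w4")
for b in robot.trace("wrist","tray")[:1]:
    c,sz,h=rect(s,b["pixels"],.028); print(b["confidence"],c,sz,h,(c-o)@ux,(c-o)@uy)
E
```

```text
time: 9.23
position: [0.4677, 0.1754, 0.2094]
tcp_rot: [0.001, 0.523, 0.852, 0.0]
contact_force: [-0.3, -0.4, -1.8]
finger_gap: 0.677
finger_force: 30.0
grasp in bracket -0.0001373460803247642 0.11479248068029381 0.2094411814933946
0.87 [0.4715 0.1683] [67.08442687988281, 135.30618286132812] -62.974895 -6.347103100332041e-05 0.10667022332236441
```

```bash
python3 -m jog '[[[-6,0,0],[0,0,0],255],[[-12,0,0],[0,0,0],255],[[-18,0,0],[0,0,0],255],[[-18,0,2],[0,0,0],255],[[-18,0,4],[0,0,0],255],[[-18,0,4],[0,0,0],255],[[-18,0,4],[0,0,0],40],[[-18,0,4],[0,0,0],30]]'
python3 -m jog '[[[0,0,0],[0,0,0],30],[[0,0,0],[0,0,0],30],[[0,0,-10],[0,0,0],30],[[0,0,-40],[0,0,0],30],[[0,0,-80],[0,0,0],30],[[0,0,-120],[0,0,0],30],[[0,0,-160],[0,0,0],100],[[0,0,-170],[0,0,0],100]]'
python3 - <<'E'
from h import *
o=np.array([.5205,.0735]);a=np.radians(27.3);ux=np.array([np.cos(a),np.sin(a)]);uy=np.array([-np.sin(a),np.cos(a)])
s=snap("top")
for b in robot.trace("top","tray")[:1]:
    c,sz,h=rect(s,b["pixels"],.022); print(b["confidence"],c,sz,h,(c-o)@ux,(c-o)@uy)
s=snap("wrist","w5")
go((.521,.438,.20),77.8)
E
```

```text
time: 10.1
position: [0.4751, 0.1606, 0.2047]
tcp_rot: [-0.0, 0.523, 0.853, 0.0]
contact_force: [-0.1, -0.2, 0.5]
finger_gap: 0.786
finger_force: 0.0
time: 10.77
position: [0.4764, 0.1604, 0.3809]
tcp_rot: [0.003, 0.523, 0.852, 0.004]
contact_force: [0.6, 0.2, 0.4]
finger_gap: 0.777
finger_force: 0.0
shift [226.3 167.1  -4. ] turn [  0.1   0.  -50.8] dist 281
```

View pics/w5.png

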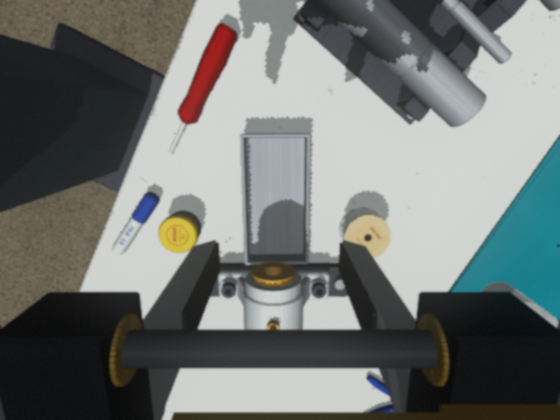

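```bash
python3 -m jog '[[[34,22,0],[0,0,-7],100],[[68,44,0],[0,0,-14],100],[[102,66,0],[0,0,-21],100],[[136,88,0],[0,0,-28],100],[[170,112,0],[0,0,-35],100],[[200,138,0],[0,0,-42],100],[[220,165,0],[0,0,-48],100],[[222,179,0],[0,0,-51],100]]'
python3 look.py w6 drift_mid:.033
python3 - <<'E'
from h import *
s=snap("top")
for b in robot.trace("top","drift_mid")[:1]: print(b["confidence"],*rect(s,b["pixels"],.033))
go((.5335,.4355,.031),77.8); print(robot.get_state()["finger_gap"])
E
```

```text
time: 11.58
position: [0.5319, 0.4453, 0.371]
tcp_rot: [-0.003, 0.099, 0.995, 0.001]
contact_force: [-0.5, -0.2, -1.1]
finger_gap: 0.606
finger_force: 0.0
pin drift_mid 0.77 [188.9 269.2] [0.5201 0.4386 0.033 ]
trace drift_mid 0.65 [177.  266.8] [0.5225 0.437 ] [23.9100284576416, 194.96505737304688] -12.081413
0.46 [0.5551 0.4308] [27.61631965637207, 122.36930847167969] -12.936035
shift [ -0.9  -1.7 161.5] turn [-0.2 -0.1  0. ] dist 162
0.6038115420194871
```

View pics/w6.png

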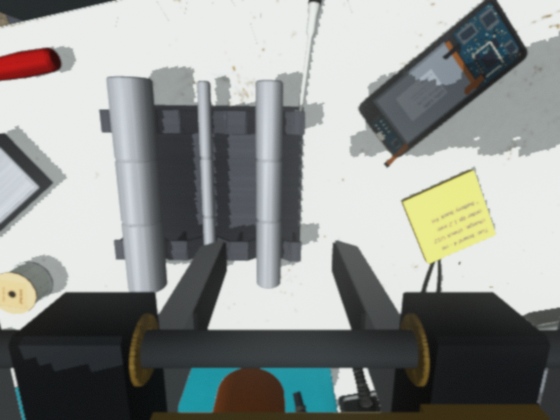

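```bash
python3 -m jog '[[[-1,-2,40],[0,0,0],100],[[-1,-2,80],[0,0,0],100],[[-1,-2,115],[0,0,0],100],[[-1,-2,140],[0,0,0],100],[[-1,-2,155],[0,0,0],100],[[-1,-2,161],[0,0,0],100],[[-1,-2,161],[0,0,0],160],[[-1,-2,161],[0,0,0],255]]'
python3 -m jog '[[[0,0,0],[0,0,0],255],[[0,0,0],[0,0,0],255],[[0,0,0],[0,0,0],255],[[0,0,0],[0,0,0],255],[[0,0,-20],[0,0,0],255],[[0,0,-50],[0,0,0],255],[[0,0,-90],[0,0,0],255],[[0,0,-130],[0,0,0],255]]'
python3 - <<'E'
from h import *
st=robot.get_state(); print(st["position"],st["q"])
o=np.array([.5205,.0735]);a=np.radians(27.3);uy=np.array([-np.sin(a),np.cos(a)])
g=o-(.031+.107+.03)*uy; print(g); go((*g,.16),27.3)
E
```

```text
time: 12.5
position: [0.535, 0.4373, 0.215]
tcp_rot: [0.001, 0.105, 0.994, 0.001]
contact_force: [-0.3, 0.1, 0.6]
finger_gap: 0.499
finger_force: 0.0
time: 13.17
position: [0.534, 0.4369, 0.3442]
tcp_rot: [-0.001, 0.105, 0.994, -0.001]
contact_force: [1.7, 0.9, -1.6]
finger_gap: 0.245
finger_force: 30.0
[0.534  0.4369 0.3442] [-0.7366  0.7494  0.0186  1.4509 -0.0159  0.9438  0.6472]
[ 0.5976 -0.0758]
shift [-169.1 -488.2    4.8] turn [-0.1 -0.  50.7] dist 517
```

```bash
python3 -m jog '[[[-6,-40,0],[0,0,0],255],[[-12,-80,0],[0,0,3],255],[[-20,-120,0],[0,0,8],255],[[-27,-160,0],[0,0,13],255],[[-34,-200,0],[0,0,18],255],[[-41,-240,0],[0,0,23],255],[[-46,-275,0],[0,0,28],255],[[-46,-284,0],[0,0,28],255]]'
python3 - <<'E'
from h import *
st=robot.get_state(); print(st["position"],st["q"])
o=np.array([.5205,.0735]);a=np.radians(27.3);uy=np.array([-np.sin(a),np.cos(a)])
g=o-(.031+.107+.02)*uy; print(g); go((*g,.15),27.3)
E
```

```text
time: 13.83
position: [0.52, 0.1428, 0.3441]
tcp_rot: [0.001, 0.348, 0.938, -0.002]
contact_force: [-0.4, -1.3, -1.4]
finger_gap: 0.245
finger_force: 30.0
[0.52   0.1428 0.3441] [-0.4154  0.5548  0.14    1.8932 -0.1075  0.7024  0.6466]
[ 0.593  -0.0669]
shift [-192.  -111.4   15. ] turn [-0.2  0.2 22. ] dist 222
```

```bash
python3 -m jog '[[[-35,-25,0],[0,0,6],255],[[-70,-48,0],[0,0,12],255],[[-105,-68,0],[0,0,18],255],[[-140,-87,0],[0,0,22],255],[[-170,-101,5],[0,0,22],255],[[-188,-109,12],[0,0,22],255],[[-192,-111,15],[0,0,22],255],[[-192,-111,15],[0,0,22],255]]'
python3 look.py w7 drift_mid:.15 bracket_entry:.065 bracket:0
python3 - <<'E'
from h import *
st=robot.get_state(); print(st["position"],rq(st["tcp_rot"]).as_matrix()[:,:2].T)
s=snap("scene","s7"); t=snap("top")
for n in("drift_mid","bracket_entry"):
    a=robot.pinpoint("scene",n)[:1]; b=robot.pinpoint("top",n)[:1]
    if a and b: print(n,a[0]["confidence"],b[0]["confidence"],tri(s,a[0]["point"],t,b[0]["point"]))
E
```

```text
time: 14.5
position: [0.5959, -0.0599, 0.3279]
tcp_rot: [-0.0, 0.516, 0.856, -0.0]
contact_force: [-1.2, 1.8, -3.0]
finger_gap: 0.248
finger_force: 30.0
pin drift_mid 0.68 [238.4 279.9] [ 0.5877 -0.0446  0.15  ]
trace drift_mid 0.69 [ 18.1 264.2] [0.5397 0.0359] [15.925043106079102, 85.40736389160156] 27.792519
pin bracket_entry 0.64 [ 40.1 263.2] [0.5306 0.0413 0.065 ]
pin bracket 0.85 [ 13.2 268.8] [0.5176 0.0703 0.    ]
trace bracket 0.56 [ 17.  263.7] [0.5197 0.0644] [30.945499420166016, 166.66705322265625] 27.792519
[ 0.5958 -0.0568  0.329 ] [[-0.4713  0.882   0.0007]
 [ 0.882   0.4713  0.0006]]
drift_mid 0.78 0.79 [ 0.5888 -0.0445  0.1461]
bracket_entry 0.87 0.32 [ 0.5888  0.3261 -0.1111]
```

View pics/w7.png

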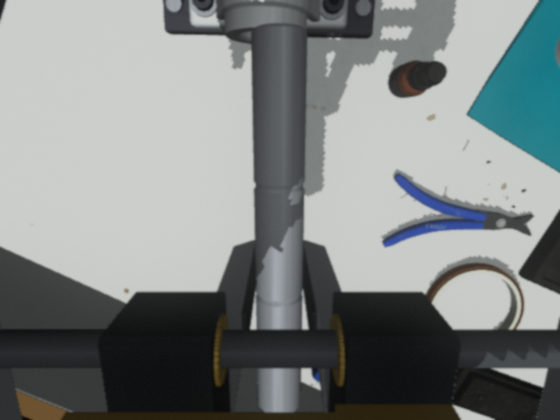

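```bash
python3 - <<'E'
from h import *
w=snap("wrist"); t=snap("top"); s=snap("scene")
P=lambda c,r,z: onplane(w,(r,c),z)[:2]
L,Rr=P(166,34,.012),P(374,37,.012); d=Rr-L; print("plate",L,Rr,np.linalg.norm(d),np.degrees(np.arctan2(d[1],d[0])))
a=np.arctan2(d[1],d[0]); uy=np.array([-np.sin(a),np.cos(a)]); print("origin",(L+Rr)/2+.018*uy)
ps=np.array([robot.get_state()["position"]]); st=robot.get_state(); print(ps,st["tcp_rot"])
# drift centreline: edges at rows 100 and 280 in wrist view, axis height from TCP
z=st["position"][2]-.184
# edges from image by gradient
g=cv2.cvtColor(w["img"],cv2.COLOR_BGR2GRAY)
m=robot.trace("wrist","drift_mid")
for b in m[:3]: print(b["confidence"],b["pixels"].sum(),np.round(b["point"]))
for r0,c1,c2 in((60,252,307),(100,253,306),(200,256,303)):
    print(r0,P((c1+c2)/2,r0,z))
print("bolts",P(204,6,.03),P(334,5,.03))
for n in ("top","scene"):
    for b in robot.trace(n,"drift_mid")[:1]: print(n,b["confidence"],*rect({"top":t,"scene":s}[n],b["pixels"],z))
E
```

```text
plate [0.456  0.0194] [0.5987 0.0928] 0.16049169262879884 27.20570938530569
origin [0.5191 0.0721]
[[ 0.5959 -0.0586  0.3287]] [ 0.      0.5153  0.857  -0.    ]
0.78 17260 [188. 280.]
0.27 7316 [ 21. 261.]
60 [0.5503 0.0275]
100 [0.5581 0.0128]
200 [ 0.5797 -0.0278]
bolts [0.4789 0.0481] [0.5602 0.092 ]
top 0.86 [ 0.5662 -0.0062] [26.793352127075195, 105.59480285644531] -63.737534
scene 0.57 [ 0.5923 -0.0445] [44.95831298828125, 190.96939086914062] -61.960598
```

```bash
python3 -m jog '[[[-8,-6.7,0],[0,0,0.8],255],[[-8,-6.7,20],[0,0,0.8],255],[[-8,-6.7,50],[0,0,0.8],255],[[-8,-6.7,70],[0,0,0.8],255],[[-8,-6.7,78],[0,0,0.8],255],[[-8,-6.7,80],[0,0,0.8],255],[[-8,-6.7,80],[0,0,0.8],255],[[-8,-6.7,80],[0,0,0.8],255]]'
cat > chk.py <<'E'
from h import *
o=np.array([.520,.0728]);a=np.radians(27.2);ux=np.array([np.cos(a),np.sin(a)]);uy=np.array([-np.sin(a),np.cos(a)])
def bf(p): d=np.array(p[:2])-o; return np.round(1000*np.array([d@ux,d@uy]),1)
def B(x,y,z): return [*(o+x/1e3*ux+y/1e3*uy),z/1e3]
E
python3 - <<'E'
from chk import *
S=[robot.get_state()]
w=snap("wrist"); S.append(robot.get_state()); s=snap("scene","s8"); S.append(robot.get_state())
for b in robot.trace("wrist","drift_mid")[:1]:
    m=b["pixels"]; rows=np.nonzero(m.any(1))[0]; print(b["confidence"],rows[[0,-1]])
    for r in range(rows[0]+6,230,25):
        c=np.nonzero(m[r])[0]; 
        if len(c): print(r,c[0],c[-1],bf(onplane(w,(r,(c[0]+c[-1]+1)/2),.065)))
    print("tip",bf(onplane(w,(rows[0],278),.065)))
p=np.mean([x["position"] for x in S],0); print("tcp",bf(p),p[2],S[-1]["tcp_rot"])
print("expected in scene: entry",proj(s,B(0,-31,65)),"axis -60,-150",proj(s,[B(0,-60,65),B(0,-150,65)]))
im=s["img"].copy()
c=im[200:340,240:400]; cv2.imwrite("pics/s8c.png",cv2.resize(c,None,fx=5,fy=5,interpolation=cv2.INTER_CUBIC)[:600,:800])
E
```

```text
time: 16.07
position: [0.5944, -0.0693, 0.2498]
tcp_rot: [0.001, 0.521, 0.853, 0.0]
contact_force: [1.1, -0.1, -2.5]
finger_gap: 0.252
finger_force: 30.0
0.59 [ 23 411]
29 252 305 [  1.4 -51. ]
54 251 306 [  1.4 -60.9]
79 251 306 [  1.4 -71.1]
104 252 305 [  1.3 -81.7]
129 252 305 [  1.3 -92.7]
154 253 305 [   1.5 -104.1]
179 252 303 [   0.8 -115.9]
204 254 303 [   1.3 -128.1]
229 254 302 [   1.  -140.8]
tip [  1.  -48.6]
tcp [   1.3 -160.2] 0.24993683443580159 [0.0012 0.5213 0.8534 0.0006]
expected in scene: entry [[253.2495 320.3113]] axis -60,-150 [[256.6474 334.796 ]
 [267.7445 382.1009]]
```

View pics/s8c.png

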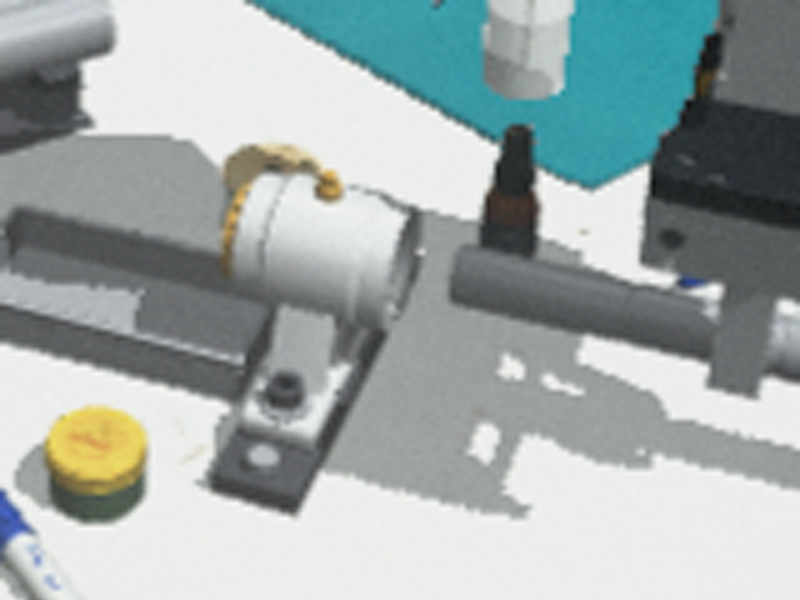

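```bash
python3 - <<'E'
from chk import *
s=snap("scene")
for b in robot.trace("scene","drift_mid")[:1]:
    m=b["pixels"]; cols=np.nonzero(m.any(0))[0]; print(b["confidence"],cols[[0,-1]])
    for c in range(cols[0],cols[-1]+1,5):
        r=np.nonzero(m[:,c])[0]
        # expected silhouette centre for cylinder axis (1.3, y, z)
        best=min(np.arange(-300,-31,.5),key=lambda y:abs(proj(s,B(1.3,y,65))[0][1]-c))
        e=proj(s,B(1.3,best,65))[0][0]; k=proj(s,B(1.3,best,75))[0][0]
        print(c,r[0],r[-1],"y",best,"z est",round(65+10*((r[0]+r[-1])/2-e)/(k-e),1))
for n in ("bracket_mouth","bracket_entry","bracket"):
    for b in robot.pinpoint("scene",n)[:1]: print(n,b["confidence"],b["point"],proj(s,B(*dict(bracket_mouth=(0,31,65),bracket_entry=(0,-31,65),bracket=(0,0,0))[n])))
E
```

```text
0.84 [331 435]
331 252 258 y -52.0 z est 65.8
336 250 261 y -62.0 z est 67.4
341 251 262 y -72.0 z est 67.9
346 252 263 y -81.5 z est 68.2
351 253 264 y -91.5 z est 68.7
356 255 265 y -101.0 z est 67.9
361 255 267 y -110.5 z est 68.3
366 256 268 y -120.0 z est 68.7
371 257 269 y -129.5 z est 69.1
376 258 270 y -138.5 z est 69.4
381 260 270 y -148.0 z est 69.9Traceback (most recent call last):
  File "<stdin>", line 10, in <module>
IndexError: index 0 is out of bounds for axis 0 with size 0
```

```bash
python3 -m jog '[[[0,-1.3,1.5],[0,0,0],255],[[3,-1.3,1.5],[0,0,0],255],[[7,-1.3,1.5],[0,0,0],255],[[11,-1.3,1.5],[0,0,0],255],[[15,-1.3,1.5],[0,0,0],255],[[19,-1.3,1.5],[0,0,0],255],[[22,-1.3,1.5],[0,0,0],255],[[22,-1.3,1.5],[0,0,0],255]]'
python3 -m jog '[[[2,0,0],[0,0,0],255],[[4,0,0],[0,0,0],255],[[6,0,0],[0,0,0],255],[[8,0,0],[0,0,0],255],[[10,0,0],[0,0,0],255],[[12,0,0],[0,0,0],255],[[14,0,0],[0,0,0],255],[[14,0,0],[0,0,0],255]]'
python3 - <<'E'
from chk import *
st=robot.get_state(); print(bf(st["position"]),st["contact_force"],np.dot(st["contact_force"][:2],uy),np.dot(st["contact_force"][:2],ux),st["torque"])
s=snap("scene","s9"); c=s["img"][200:320,240:400]; cv2.imwrite("pics/s9c.png",cv2.resize(c,None,fx=5,fy=5,interpolation=cv2.INTER_CUBIC))
E
```

```text
time: 16.98
position: [0.5822, -0.0487, 0.2471]
tcp_rot: [-0.0, 0.521, 0.854, 0.0]
contact_force: [-0.1, -0.1, -2.2]
finger_gap: 0.247
finger_force: 30.0
time: 17.65
position: [0.5781, -0.0419, 0.2483]
tcp_rot: [0.005, 0.523, 0.853, -0.001]
contact_force: [4.8, -10.6, -2.7]
finger_gap: 0.248
finger_force: 30.0
[  -0.7 -128.6] [  4.7536 -10.618   -2.7226] -11.616676294761525 -0.6255071900275704 [-2.4763 -1.0007  0.0715]
```

```bash
python3 -m jog '[[[3,0,0],[0,0,0],255],[[6,0,0],[0,0,0],255],[[9,0,0],[0,0,0],255],[[12,0,0],[0,0,0],255],[[15,0,0],[0,0,0],255],[[18,0,0],[0,0,0],255],[[21,0,0],[0,0,0],255],[[24,0,0],[0,0,0],255]]'
python3 - <<'E'
from chk import *
st=robot.get_state(); print(bf(st["position"]),st["contact_force"],np.dot(st["contact_force"][:2],uy),np.dot(st["contact_force"][:2],ux),st["torque"])
w=snap("wrist","w10"); s=snap("scene","s10"); c=s["img"][200:320,240:400]; cv2.imwrite("pics/s10c.png",cv2.resize(c,None,fx=5,fy=5,interpolation=cv2.INTER_CUBIC))
E
```

```text
time: 18.37
position: [0.5674, -0.0208, 0.2483]
tcp_rot: [0.005, 0.523, 0.852, -0.001]
contact_force: [4.8, -11.1, -2.6]
finger_gap: 0.248
finger_force: 30.0
[  -0.6 -105. ] [  4.772  -11.1187  -2.5971] -12.070413855410134 -0.8380590718099539 [-2.6614 -1.0505  0.1068]
```

View pics/s10c.png

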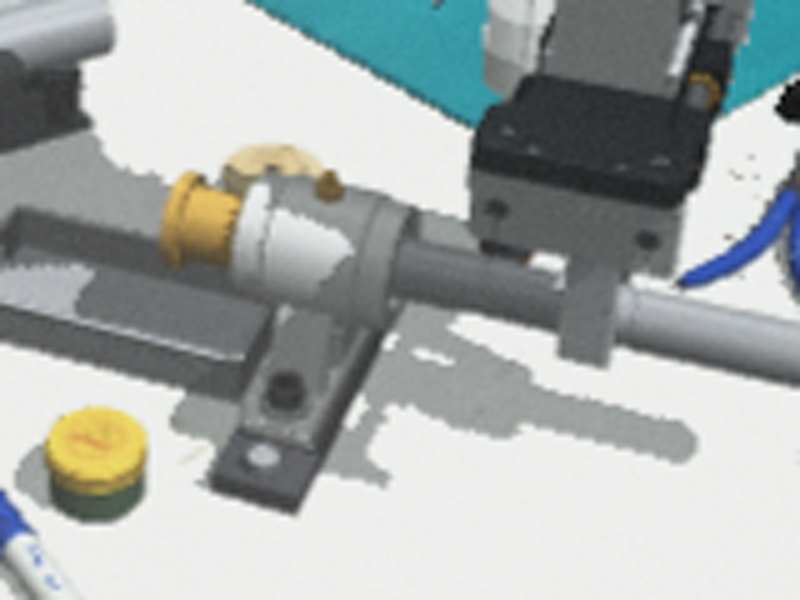

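```bash
python3 -m jog '[[[3,0,0],[0,0,0],255],[[6,0,0],[0,0,0],255],[[9,0,0],[0,0,0],255],[[12,0,0],[0,0,0],255],[[14,0,0],[0,0,0],255],[[16,0,0],[0,0,0],255],[[18,0,0],[0,0,0],255],[[20,0,0],[0,0,0],255]]'
python3 - <<'E'
from chk import *
st=robot.get_state(); print(bf(st["position"]),st["contact_force"],np.dot(st["contact_force"][:2],uy),np.dot(st["contact_force"][:2],ux))
s=snap("scene","s11")
for b in robot.trace("scene","bush")[:1]: print(b["confidence"],b["point"])
for b in robot.pinpoint("scene","bush")[:1]: print(b["confidence"],b["point"],bf(onplane(s,b["point"],.065)))
E
```

```text
time: 19.13
position: [0.5556, 0.0027, 0.2469]
tcp_rot: [-0.001, 0.521, 0.854, 0.0]
contact_force: [0.0, 0.1, -2.6]
finger_gap: 0.247
finger_force: 30.0
[ -0.4 -78.7] [ 0.034   0.0877 -2.6313] 0.06243903260153694 0.07029131478297634
0.7 [254.1, 265.4]
```

```bash
python3 -m jog '[[[2,0,0],[0,0,0],255],[[4,0,0],[0,0,0],255],[[6,0,0],[0,0,0],255],[[7,0,0],[0,0,0],255],[[7,0,0],[0,0,0],255],[[7,0,0],[0,0,0],255],[[7,0,0],[0,0,0],255],[[7,0,0],[0,0,0],255]]'
python3 - <<'E'
from chk import *
st=robot.get_state(); print(bf(st["position"]),np.dot(st["contact_force"][:2],uy))
s=snap("scene","s12"); c=s["img"][200:320,200:360]; cv2.imwrite("pics/s12c.png",cv2.resize(c,None,fx=5,fy=5,interpolation=cv2.INTER_CUBIC))
E
```

```text
time: 19.95
position: [0.5529, 0.0079, 0.2472]
tcp_rot: [0.0, 0.521, 0.853, -0.0]
contact_force: [-0.4, 0.3, -1.6]
finger_gap: 0.248
finger_force: 30.0
[ -0.4 -72.8] 0.4692475044256643
```

View pics/s12c.png

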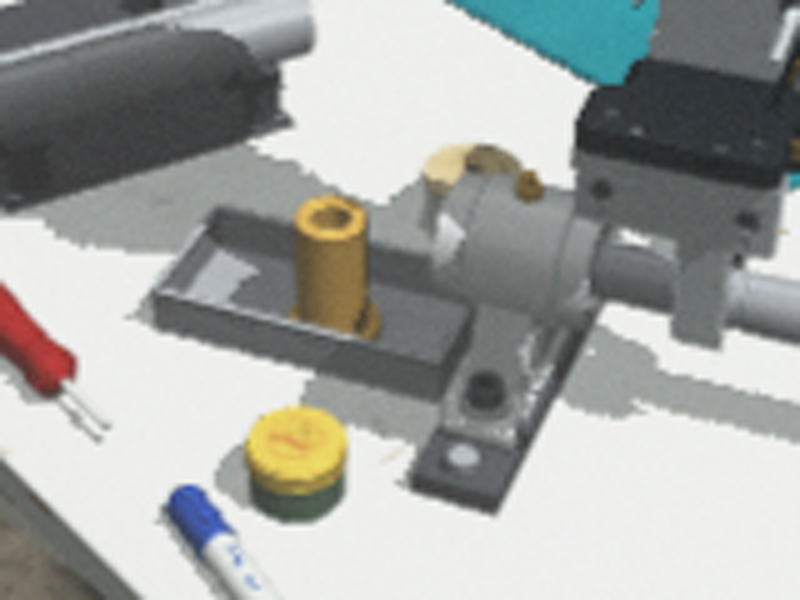

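```bash
python3 -m jog '[[[-8,0,0],[0,0,0],255],[[-24,0,0],[0,0,0],255],[[-42,0,0],[0,0,0],255],[[-60,0,0],[0,0,0],255],[[-78,0,0],[0,0,0],255],[[-92,0,0],[0,0,0],255],[[-95,0,-5],[0,0,0],255],[[-95,0,-15],[0,0,0],255]]'
python3 - <<'E'
from chk import *
w=snap("wrist","w13"); st=robot.get_state(); print(bf(st["position"]),st["position"][2])
for b in robot.trace("wrist","drift_mid")[:1]:
    m=b["pixels"]; rows=np.nonzero(m.any(1))[0]; print(b["confidence"],rows[[0,-1]],"tip",bf(onplane(w,(rows[0],278),st["position"][2]-.183)))
go((.52,.142,.165),50)
E
```

```text
time: 20.67
position: [0.5959, -0.0779, 0.2616]
tcp_rot: [-0.001, 0.522, 0.853, -0.001]
contact_force: [-0.1, 0.3, -1.8]
finger_gap: 0.246
finger_force: 30.0
[  -0.3 -167.9] 0.2641041335452824
0.72 [ 23 411] tip [ -2.1 -57.5]
shift [228.7  31.6 -81.2] turn [  0.1   0.  -22.8] dist 245
```

```bash
python3 -m jog '[[[0,0,-35],[0,0,0],255],[[10,0,-65],[0,0,0],255],[[35,2,-80],[0,0,-3],255],[[70,5,-81],[0,0,-8],255],[[110,10,-81],[0,0,-13],255],[[150,17,-81],[0,0,-18],255],[[190,25,-81],[0,0,-22],255],[[228,32,-81],[0,0,-22.8],255]]'
python3 - <<'E'
from chk import *
go((.534,.436,.165),77.8)
E
```

```text
time: 21.43
position: [0.5187, 0.1441, 0.3437]
tcp_rot: [-0.0, 0.34, 0.941, 0.001]
contact_force: [1.3, 0.5, -3.2]
finger_gap: 0.248
finger_force: 30.0
shift [174.7 234.3  -0.8] turn [  0.1  -0.1 -27.5] dist 292
```

```bash
python3 -m jog '[[[23,32,0],[0,0,-4],255],[[46,63,0],[0,0,-8],255],[[70,94,0],[0,0,-12],255],[[94,126,0],[0,0,-16],255],[[118,158,0],[0,0,-20],255],[[142,190,0],[0,0,-24],255],[[165,220,0],[0,0,-27.5],255],[[175,234,0],[0,0,-27.5],255]]'
python3 - <<'E'
from chk import *
w=snap("wrist","w14"); P=[]
for n in("drift_thin","drift_thick","drift_mid","rack"):
    for b in robot.trace("wrist",n)[:1]: print(n,b["confidence"],*rect(w,b["pixels"],dict(drift_thin=.0225,drift_thick=.0395,drift_mid=.16,rack=.004)[n]))
for i in range(3): w=snap("wrist"); P.append(robot.get_state()["position"])
print(np.mean(P,0),robot.get_state()["tcp_rot"])
go((.534,.436,.06),77.8)
E
```

```text
time: 22.1
position: [0.5336, 0.44, 0.3433]
tcp_rot: [-0.001, 0.104, 0.995, 0.003]
contact_force: [0.3, 1.0, -2.5]
finger_gap: 0.25
finger_force: 30.0
drift_thick 0.95 [0.4986 0.3225] [39.99305725097656, 199.03468322753906] -12.197578
drift_mid 0.82 [0.521  0.4428] [24.28635597229004, 199.3110809326172] -12.004227
rack 0.76 [0.5112 0.3732] [157.9424285888672, 197.419677734375] 77.89824
[0.5372 0.4312 0.3433] [ 0.0001  0.1101  0.9939 -0.0005]
shift [  4.5   4.1 103.4] turn [-0.1  0.  -0.4] dist 104
```

View pics/w14.png

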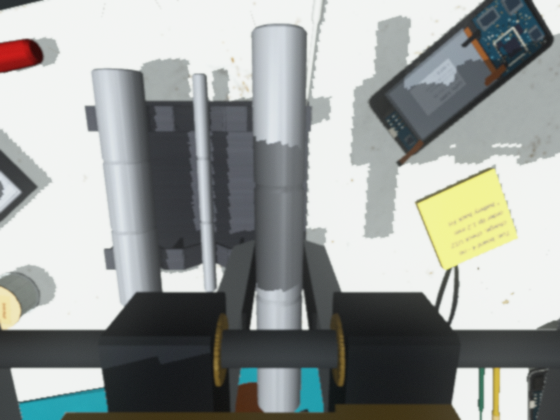

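```bash
python3 -m jog '[[[4.5,4.6,0],[0,0,-0.4],255],[[4.5,4.6,25],[0,0,-0.4],255],[[4.5,4.6,60],[0,0,-0.4],255],[[4.5,4.6,85],[0,0,-0.4],255],[[4.5,4.6,98],[0,0,-0.4],255],[[4.5,4.6,103],[0,0,-0.4],255],[[4.5,4.6,103],[0,0,-0.4],255],[[4.5,4.6,103],[0,0,-0.4],255]]'
python3 - <<'E'
from chk import *
P=[]
for i in range(2):
    w=snap("wrist"); st=robot.get_state(); P.append(st["position"])
print(np.mean(P,0),st["tcp_rot"],st["contact_force"]); go((.534,.4365,.034),77.8)
for b in robot.trace("wrist","drift_mid")[:1]: print(b["confidence"],*rect(w,b["pixels"],.058))
E
```

```text
time: 23.17
position: [0.5343, 0.4386, 0.2414]
tcp_rot: [0.001, 0.106, 0.994, 0.001]
contact_force: [0.3, 0.0, -2.1]
finger_gap: 0.252
finger_force: 30.0
[0.5345 0.4387 0.2421] [0.0012 0.1057 0.9944 0.0013] [ 0.3832 -0.3323 -2.4582]
shift [ 0.1 -2.3 28.1] turn [0.2 0.1 0.1] dist 28
0.6 [0.5235 0.4409] [25.202804565429688, 201.08436584472656] -12.327774
```

```bash
python3 -m jog '[[[0,-2,8],[0,0,0],255],[[0,-2,15],[0,0,0],255],[[0,-2,20],[0,0,0],255],[[0,-2,23],[0,0,0],255],[[0,-2,25],[0,0,0],255],[[0,-2,26.5],[0,0,0],255],[[0,-2,27.5],[0,0,0],255],[[0,-2,27.5],[0,0,0],255]]'
python3 -c "
from h import *
snap('top'); st=robot.get_state(); print(st['position'],st['contact_force'])"
```

```text
time: 23.98
position: [0.533, 0.436, 0.2148]
tcp_rot: [-0.001, 0.106, 0.994, -0.001]
contact_force: [-4.4, -3.4, 13.1]
finger_gap: 0.248
finger_force: 30.0
[0.533  0.4359 0.2148] [-4.8053 -3.5799 13.92  ]
```

```bash
python3 -m jog '[[[0,0,-1],[0,0,0],240],[[0,0,-1],[0,0,0],180],[[0,0,-1],[0,0,0],105],[[0,0,-1],[0,0,0],105],[[0,0,-1],[0,0,0],105],[[0,0,-1],[0,0,0],105],[[0,0,-10],[0,0,0],105],[[0,0,-25],[0,0,0],105]]'
python3 -m jog '[[[0,0,-35],[0,0,0],105],[[0,0,-70],[0,0,0],105],[[0,0,-105],[0,0,0],105],[[0,0,-130],[0,0,0],105],[[0,0,-140],[0,0,0],105],[[0,0,-140],[0,0,0],105],[[0,0,-140],[0,0,0],105],[[0,0,-140],[0,0,0],105]]'
python3 - <<'E'
from chk import *
w=snap("wrist","w15"); t=snap("top"); s=snap("scene","s15")
for n,z in(("drift_mid",.033),("drift_thin",.0225),("drift_thick",.0395)):
    for b in robot.trace("wrist",n)[:1]: print(n,b["confidence"],*rect(w,b["pixels"],z))
for b in robot.trace("top","tray")[:1]:
    c,sz,h=rect(t,b["pixels"],.022); print("tray",b["confidence"],bf(c),sz,h)
for n in("spool","tin","dropper","pen","driver","spray"):
    for b in robot.pinpoint("scene",n)[:1]: print(n,round(b["confidence"],2),onplane(s,b["point"],0)[:2])
im=np.hstack([w["img"][:300,80:380],s["img"][160:460,160:400][:260].repeat(1,0) if 0 else cv2.resize(s["img"][180:330,160:410],(500,300))]); cv2.imwrite("pics/fin.png",im)
E
```

```text
time: 24.7
position: [0.5327, 0.4358, 0.2367]
tcp_rot: [-0.001, 0.106, 0.994, -0.001]
contact_force: [0.1, 0.6, -0.6]
finger_gap: 0.585
finger_force: 0.0
time: 25.37
position: [0.5327, 0.4358, 0.3758]
tcp_rot: [-0.001, 0.106, 0.994, -0.001]
contact_force: [0.1, -0.1, 0.0]
finger_gap: 0.588
finger_force: 0.0
drift_mid 0.89 [0.5199 0.4375] [25.52159881591797, 195.54612731933594] -12.163971
drift_thin 0.91 [0.4913 0.3842] [13.550765991210938, 156.10704040527344] -11.951721
drift_thick 0.79 [0.499  0.3225] [39.296932220458984, 201.58363342285156] -12.384689
tray 0.95 [-1.8 92.2] [66.81312561035156, 131.6432647705078] -62.55675
spool 0.58 [0.5708 0.159 ]
tin 0.68 [0.4062 0.085 ]
dropper 0.82 [0.6491 0.0799]
pen 0.52 [0.3565 0.0697]
driver 0.7 [0.3728 0.2111]
spray 0.58 [0.7503 0.1641]
```

View pics/fin.png

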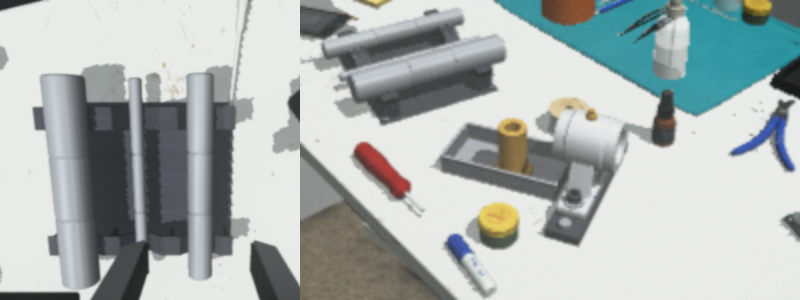

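The picture shows all three drifts in their seats (the mid drift at column 200), the bush standing in the tray at (512,145), the tray's end under the hub, and the other items where they were.

```bash
python3 -c "
from plant import robot; print(robot.job_done())"
```

```text
the job is handed in; nothing more can be done
None
```

The job is handed in at about 26 s of the 64 s allowed: the bush is out and standing in the catch tray under the mouth, the medium drift is back in its seat, and the other items look unmoved in the last pictures.

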